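# Make up the press caddy

### The arm

A 7-joint arm with a two-finger parallel gripper is mounted at the origin on a cart in front of the work surface, level with it; the furniture and walls round the work are solid. World frame = base frame: x ahead of the robot, y to its left, z up, the work surface at z = 0. Lengths are in m, angles in rad, forces in N, time in s.
With the tool pointing down it reaches from about 0.4 to 0.875 m from the base axis. Payload 4.4 kg.
Tool frame: the origin (TCP) lies at the very end of the fingers, on their centre line; the grasp point (between the pads) lies behind it (robot.grasp_offset is the z of the grasp point in the tool frame, in m); z points along the fingers, y is the line along which they close (so a half turn about z gives the same grasp; the last joint's range is limited). The gripper opens to 85 mm and grips with 20 to 120 N. Pads are 22 mm wide; open, the fingers measure 114 mm over their backs; the gripper's body (76 mm by 85 mm) begins 54 mm behind the grasp point. The pads swing forward as they close: fully open they stand 13 mm farther back than shut.
Start: joints at [-1.287, 0.628, 0.038, 1.517, -0.027, 0.996, -0.02], TCP at [0.223, 0.611, 0.231] pointing down, gripper open.
Joint ranges: [-3.06, 3.06], [-0.37, 2.12], [-1.25, 1.32], [0.18, 2.47], [-1.1, 4.24], [0.23, 1.98], [-2.94, 2.94]. Speed limits (rad/s): [2.57, 2.57, 3.14, 3.14, 3.14, 3.14, 3.14].

### API

Orientations are given as a unit quaternion [x, y, z, w].
In Python, from plant import robot, eyes gives the robot as it stands. Calls block until the motion is done:
- robot.goto(position, orientation): joint-space move of the TCP to a pose.
- robot.line_to(position, rot=None, max_speed=0.15): straight line of the TCP; rot=None keeps the orientation; max_speed is the mean speed in m/s.
- robot.goto_joints(angles): joint-space move.
- robot.open_gripper() and robot.close(squeeze=None): open the fingers fully, or close them until they stop; squeeze is the grip in N (None keeps the last).
- robot.dwell(seconds).
- robot.ik(position, orientation): joint angles nearest the present ones, or None.
- robot.observe(): the state.
- eyes.get_image(name): name is "scene" or "top" or "wrist"; returns the picture (480x640x3 uint8, red, green, blue); there is no depth.
- eyes.camera_params(name): a dict with "fx", "fy", "cx", "cy" (pixels), "eye" and "attitude" of the camera in the world; the wrist camera has in their place "mount" (4x4, takes a point from camera to tool coordinates, whose origin is the TCP and whose axes are the flange's). Camera axes: x right, y down, z forward; pixel columns grow to the right and rows downward; lengths in m; the calibration is good to about 2 mm. A picture is of the moment at which its call begins: read the wrist's pose just before it. camera_params takes no time and is no camera call.
A pose or a line that the arm cannot do raises robot.IKError and nothing moves.
- robot.finish_job(): hands the job in; it is judged then, once.
The state is a dict: "time": time; "qpos": joint angles; "qvel": joint speeds; "joint_torque": joint torques, N m; "eef_pos": TCP position; "orientation": TCP orientation; "ft_force": force on the tool from outside, world axes, zero at the start; "moment": the same for the moment, N m; "width": opening from 0.0 (shut) to 1.0 (fully open); "grip_force": force on a finger pad.
Only numpy, scipy, OpenCV 4.12 (cv2) and the standard library are available. Lean on these libraries where they do the work, as an engineer would, in place of code of your own. Each camera call takes 0.05 s, during which the arm holds its last target. There are 200 camera calls.

### The job

Make up the press caddy for the next denture: load the two full narrow cartridges end to end down the caddy's loading tube, then set the follower weight on top of them in the tube, knob up, and stand the plain pressing piston upright in the round cup beside the tube. The wide cartridge and the crushed spent one do not belong: leave them, and the dental cast, where they are.

Things in the scene. Friction and masses are not known exactly. Their poses are not given: they have to be found in the camera images.
- caddy: Grey tray 100 mm (its x) x 190 mm (its y), rim 16 mm high, fixed to the worktop, with an upright dark steel loading tube towards its +y end and a black round cup towards its -y end. Origin: centre of the underside; z up. The tray's floor is 6 mm above the worktop.
- tube_floor (a point): Centre of the bottom inside the upright loading tube (6 mm above the worktop; caddy x 0, y +46 mm). Straight bore about 38 mm wide (48 outside) up to 84 mm above this point; then it flares to a mouth 60 mm wide (70 outside), rim 100 mm above this point. Two full cartridges stand 72 mm high in it; a part let go upright in the mouth slides down by its own weight.
- cup_floor (a point): Centre of the floor inside the round black cup (6 mm above the worktop; at caddy x 0, y -48 mm). The cup is 56 mm wide inside, 62 mm outside, its rim 20 mm above this point.
- cartridge_a: Full cartridge: aluminium cylinder, 32 mm diameter, 36 mm high, light grey disc on its top, standing upright. Origin: centre of the underside; z up. The same as cartridge_b; the two are interchangeable.
- cartridge_b: Full cartridge, same as cartridge_a: aluminium cylinder, 32 mm diameter, 36 mm high, standing upright. Origin: centre of the underside; z up.
- follower: Follower weight of steel, 52 mm high, standing upright: a foot 32 mm in diameter and 20 mm high, on it a neck 14 mm in diameter up to 36 mm, and a dark knob 20 mm in diameter from 36 mm to the top at 52 mm. Origin: centre of the underside; z up, towards the knob. Grip it by the knob and neck.
- piston: Pressing piston: plain steel cylinder, 32 mm diameter, 80 mm high, standing upright. Origin: centre of the underside; z up.
- cartridge_wide: Look-alike that does not belong: aluminium cartridge 48 mm in diameter, 36 mm high, standing upright. Origin: centre of the underside.
- cartridge_spent: Look-alike that does not belong: spent cartridge crushed to 16 mm high, 32 mm diameter, dark disc on its top. Origin: centre of the underside.
- cast: Yellow plaster dental cast, 56x68x32 mm, lying loose behind the parts; a bystander. Origin: centre of the underside.

How it is judged:
At the end, for the whole second after the job is handed in: Both cartridges in the tube (7 mm of its axis, underside under 52 mm above the worktop); follower on them, knob up (8 mm of axis, underside 70 to 86 mm up, tilt under 0.2 rad); piston upright on the cup floor (14 mm of its centre, tilt under 0.1 rad, underside under 12 mm up). All at rest (horizontal distance between each of cartridge_a, cartridge_b and tube_floor below 0.007 m and z of each of cartridge_a, cartridge_b in the frame of caddy below 0.052 m and horizontal distance between follower and tube_floor below 0.008 m and z of follower in the frame of caddy between 0.07 and 0.086 m and angle between follower's own z axis and vertical below 0.2 rad and horizontal distance between piston and cup_floor below 0.014 m and z of piston in the frame of caddy below 0.012 m and angle between piston's own z axis and vertical below 0.1 rad and linear speed of each of cartridge_a, cartridge_b, follower, piston below 0.02 m/s); the robot touches nothing.
It fails at once if the wide cartridge is moved by more than 20 mm (distance of cartridge_wide from where it was at the start of the episode above 0.02 m).
It fails at once if the crushed spent cartridge is moved by more than 20 mm (distance of cartridge_spent from where it was at the start of the episode above 0.02 m).
It fails at once if the dental cast is moved by more than 20 mm (distance of cast from where it was at the start of the episode above 0.02 m).
It also fails if it takes over 112 s, if anything falls off the work surface, if the arm or the gripper's body presses on something with over 40 N, if the wrist force passes 120 N, or if a joint passes its speed limit or range.

## Working session

There is one attempt and no reset: what is moved stays moved. The work goes in short steps, each a Python script; the robot and the scene stay as the last script left them, time stands still between calls to the robot, and variables do not carry over. Pictures are saved under pics/ and viewed, at most 14 in all, crops included, and the job is handed in when it is done.

```bash
ls; mkdir -p pics
python3 - <<'E'
from plant import robot, eyes
import cv2
for n in("top","scene"):
    cv2.imwrite(f"pics/{n}0.png",eyes.get_image(n)[:,:,::-1]); print(n,eyes.camera_params(n))
print(eyes.camera_params("wrist")); print(robot.observe(), robot.grasp_offset)
E
```

```text
pics
top {'fx': 567.3635993306368, 'fy': 567.3635993306368, 'cx': 322.30764626286833, 'cy': 247.1224977834066, 'eye': array([ 0.29724662, -0.07231436,  1.27870438]), 'attitude': array([-0.68802155,  0.71584317, -0.08547869,  0.08299575])}
scene {'fx': 515.3608828185899, 'fy': 515.3608828185899, 'cx': 303.84682855607934, 'cy': 238.1297159058609, 'eye': array([ 0.21562106, -0.64015791,  0.76704133]), 'attitude': array([ 0.89603294, -0.26142176,  0.10898073, -0.34191642])}
{'fx': 353.1135647292644, 'fy': 353.1135647292644, 'cx': 316.7354140997897, 'cy': 243.28071934693466, 'mount': array([[-1.62565989e-04, -9.65397418e-01, -2.60783050e-01,
         6.68478662e-02],
       [ 9.99999920e-01, -6.15358221e-05, -3.95575755e-04,
         1.65234127e-04],
       [ 3.65840313e-04, -2.60783093e-01,  9.65397351e-01,
        -1.42721667e-01],
       [ 0.00000000e+00,  0.00000000e+00,  0.00000000e+00,
         1.00000000e+00]])}
{'time': 0.1, 'qpos': array([-1.2867901 ,  0.62924055,  0.03844584,  1.51823658, -0.02703806,
        0.99630064, -0.02004099]), 'qvel': array([ 0.00050586, -0.00156698,  0.00028328, -0.00131849, -0.00142549,
       -0.00173635,  0.00087368]), 'joint_torque': array([ 3.13890661e-03, -5.64534044e+01,  1.23055670e+00, -1.93973029e+01,
        1.13163245e-02,  5.39435146e-03,  5.49336482e-05]), 'eef_pos': array([0.22254003, 0.61014071, 0.23049958]), 'orientation': array([ 1.74043126e-01,  9.84737678e-01, -8.19784511e-04, -1.52944891e-04]), 'ft_force': array([ 0.3314723 ,  0.31847901, -0.19197076]), 'moment': array([ 0.01771656,  0.00529702, -0.01209284]), 'grip_force': 0.0, 'width': 0.996138240799735} -0.0187
```

View pics/top0.png

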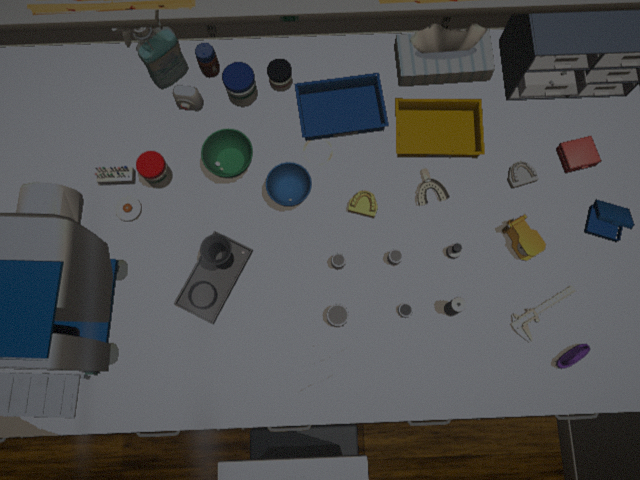

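View pics/scene0.png

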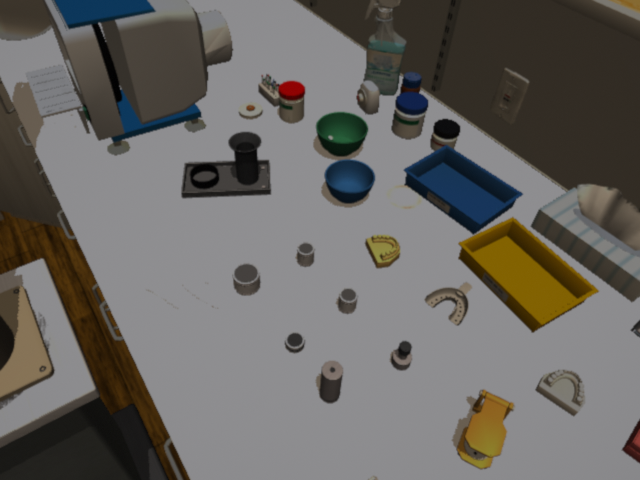

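```bash
cat > h.py <<'E'
import numpy as np, cv2
from scipy.spatial.transform import Rotation as R
from plant import robot, eyes
def campose(name):
    p=eyes.camera_params(name)
    if name!="wrist": return p,R.from_quat(p["attitude"]).as_matrix(),np.array(p["eye"])
    o=robot.observe(); Rt=R.from_quat(o["orientation"]).as_matrix(); M=p["mount"]
    return p,Rt@M[:3,:3],Rt@M[:3,3]+o["eef_pos"]
def back(c,uv,z):
    p,Rm,e=c
    d=Rm@np.array([(uv[0]-p["cx"])/p["fx"],(uv[1]-p["cy"])/p["fy"],1])
    return e+d*(z-e[2])/d[2]
def proj(c,X):
    p,Rm,e=c; q=Rm.T@(np.array(X)-e)
    return np.array([p["fx"]*q[0]/q[2]+p["cx"],p["fy"]*q[1]/q[2]+p["cy"]])
def down(yaw): # tool z down; closing axis y at world angle yaw
    c,s=np.cos(yaw),np.sin(yaw); y=np.array([c,s,0]); z=np.array([0,0,-1.]); x=np.cross(y,z)
    return R.from_matrix(np.c_[x,y,z]).as_quat()
E
python3 - <<'E'
from h import *
t=campose("top"); s=campose("scene")
for n,uv,us,z in [("A",(337,261),(306,247),.036),("B",(394,257),(348,294),.036),("wide",(336,315),(247,271),.036),("spent",(404,310),(295,340),.016),("foll",(456,245),(404,346),.052),("pist",(458,301),(332,369),.08),("cast",(363,204),(383,248),.016),("tubemouth",(215,249),(245,142),.106),("cuprim",(203,294),(205,176),.026),("traycorner UL",(222,232),(270,163),.016),("UR",(252,247),(270,191),.016),("BL",(176,302),(184,164),.016),("BR",(212,322),(184,195),.016)]:
    print(n,back(t,uv,z)[:2].round(4),back(s,us,z)[:2].round(4))
for n,c in(("t",t),("s",s)):
    print(n,[proj(c,X).round() for X in([0,0,0],[.22,.61,.23],[.6,0,0],[.6,.3,0])])
T=cv2.imread("pics/top0.png"); S=cv2.imread("pics/scene0.png")
a=cv2.resize(T[180:340,160:480],(800,400),interpolation=cv2.INTER_CUBIC)
cv2.imwrite("pics/top0c.png",cv2.convertScaleAbs(a,alpha=1.4))
E
```

```text
A [ 0.5664 -0.1144] [ 0.5752 -0.114 ]
B [ 0.5705 -0.2426] [ 0.578  -0.2439]
wide [ 0.4456 -0.1067] [ 0.4537 -0.1056]
spent [ 0.4531 -0.2593] [ 0.4575 -0.262 ]
foll [ 0.5888 -0.3803] [ 0.5854 -0.3812]
pist [ 0.4598 -0.3658] [ 0.4567 -0.3641]
cast [ 0.7042 -0.1819] [ 0.71   -0.1809]
tubemouth [0.5876 0.146 ] [0.591  0.1445]
cuprim [0.5052 0.187 ] [0.506  0.1799]
traycorner UL [0.6496 0.1468] [0.6533 0.1543]
UR [0.6112 0.078 ] [0.6064 0.0742]
BL [0.4912 0.2493] [0.4877 0.2526]
BR [0.4433 0.1685] [0.4461 0.1593]
t [array([294., 535.]), array([-64., 446.]), array([287., 252.]), array([157., 257.])]
s [array([-26., 358.]), array([-18.,  36.]), array([286., 219.]), array([220., 142.])]
```

View pics/top0c.png

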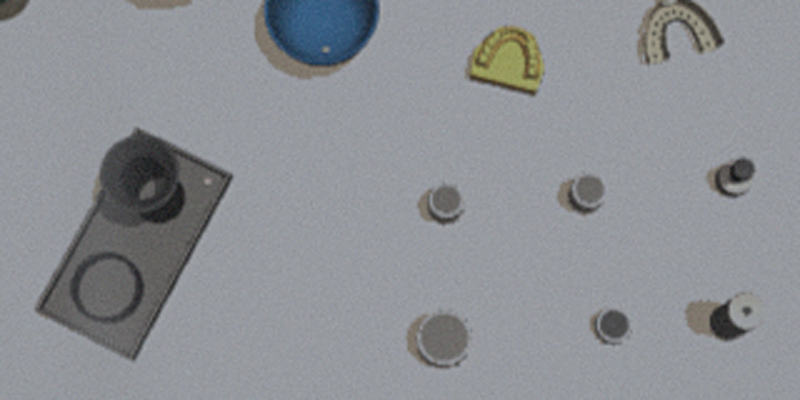

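Run:
```python
from h import *
t=campose("top"); s=campose("scene")
for z in(0,.1,.2,.3,.4,.5): print(z,[back(t,u,z)[:2].round(3) for u in((60,262),(55,357),(110,365),(108,240))],[back(s,u,z)[:2].round(3) for u in((148,12),(60,20))])
cv2.imwrite("pics/w0.png",eyes.get_image("wrist")[:,:,::-1])
p=campose("wrist");print(p[2])
for pos in([.14,.38,.35],[.14,.38,.23],[.4,0,.35],[.55,-.2,.3]): print(pos, robot.ik(pos,down(0)),robot.ik(pos,down(np.pi/2)))
```

```text
0 [array([0.597, 0.523]), array([0.382, 0.519]), array([0.359, 0.396]), array([0.645, 0.415])] [array([0.711, 1.044]), array([0.452, 1.133])]
0.1 [array([0.574, 0.476]), array([0.375, 0.473]), array([0.354, 0.359]), array([0.618, 0.377])] [array([0.647, 0.825]), array([0.421, 0.902])]
0.2 [array([0.55, 0.43]), array([0.368, 0.426]), array([0.35 , 0.323]), array([0.591, 0.339])] [array([0.582, 0.605]), array([0.39 , 0.671])]
0.3 [array([0.527, 0.383]), array([0.362, 0.38 ]), array([0.345, 0.286]), array([0.564, 0.3  ])] [array([0.517, 0.386]), array([0.359, 0.44 ])]
0.4 [array([0.503, 0.337]), array([0.355, 0.334]), array([0.34, 0.25]), array([0.536, 0.262])] [array([0.453, 0.166]), array([0.329, 0.208])]
0.5 [array([0.48, 0.29]), array([0.349, 0.288]), array([0.335, 0.213]), array([0.509, 0.224])] [array([ 0.388, -0.054]), array([ 0.298, -0.023])]
[0.15990542 0.63346624 0.37333288]
[0.14, 0.38, 0.35] [-1.61581613  0.13477456  0.3784261   1.96998335 -0.05736142  1.04698037
 -1.2117921 ] [-1.24185877  0.13134848 -0.05177991  1.96145794  0.00781938  1.04897348
  0.27370516]
[0.14, 0.38, 0.23] [-1.58077097  0.30331141  0.37774405  2.16331104 -0.17134054  0.70245604
 -1.08746033] [-1.23992933  0.28726366 -0.05982509  2.15476813  0.02629183  0.70021737
  0.25338054]
[0.4, 0, 0.35] [-0.64634028  0.14210921  0.6670288   1.98505601 -0.1013708   1.04683128
  0.06661802] [-0.38642842  0.12518182  0.36078515  1.97980707 -0.05097578  1.04515123
  1.56816084]
[0.55, -0.2, 0.3] [-0.17070624  0.56578007  0.77606389  1.62788007 -0.42898699  1.12616764
  0.71546164] [ 0.06255041  0.48634552  0.37084302  1.62133209 -0.19426987  1.07045348
  2.05854801]
```

View pics/w0.png

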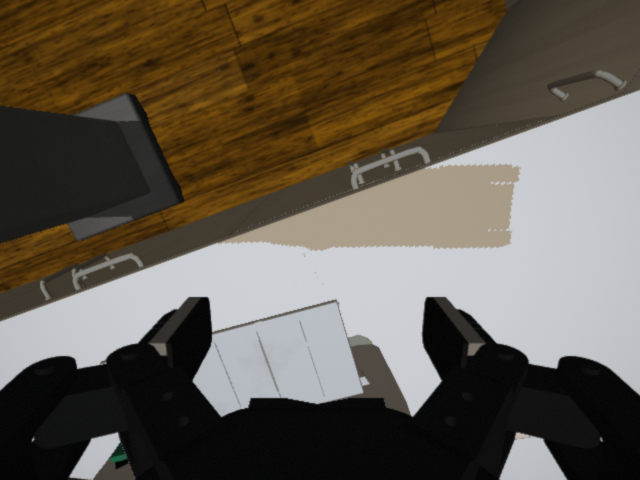

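```bash
cat >> h.py <<'E'
import pickle
def shot(n):
    c=campose("wrist"); im=eyes.get_image("wrist"); cv2.imwrite(f"pics/{n}.png",im[:,:,::-1]); pickle.dump(c,open(f"pics/{n}.pkl","wb"))
E
python3 - <<'E'
from h import *
robot.goto([.14,.38,.46],down(np.radians(70)))
robot.goto([.40,.02,.46],down(np.radians(-45)))
robot.goto([.42,.11,.36],down(-np.pi/2)); robot.dwell(.3); shot("w1")
robot.goto([.42,-.24,.26],down(-np.pi/2)); robot.dwell(.3); shot("w2")
o=robot.observe();print(o["time"],o["qpos"].round(2),o["eef_pos"])
E
```

```text
5.9333 [-0.14  0.48  0.88  1.95 -0.46  0.93 -0.6 ] [ 0.42029503 -0.23948449  0.26010585]
```

View pics/w1.png

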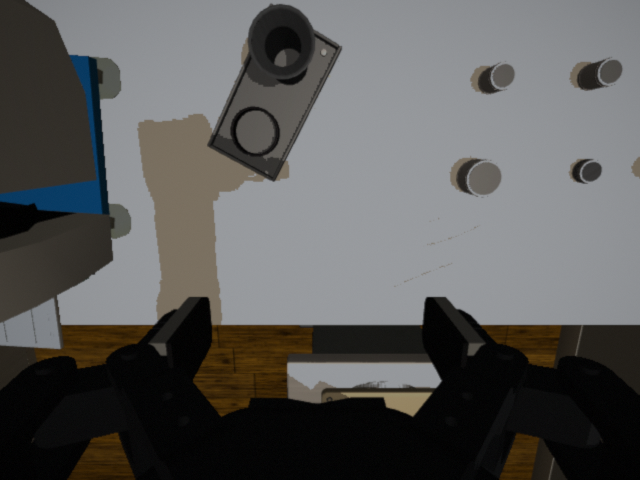

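View pics/w2.png

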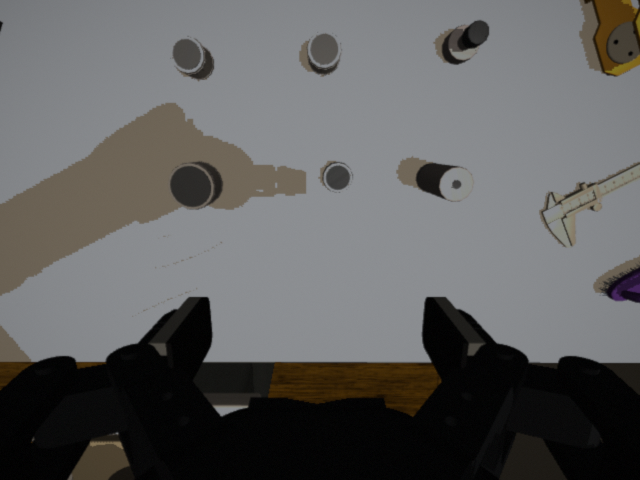

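Run:
```python
from h import *
w1=pickle.load(open("pics/w1.pkl","rb"));w2=pickle.load(open("pics/w2.pkl","rb"))
for n,c,u,z in[("mouth",w1,(281.5,42),.106),("cup",w1,(255.5,131),.026),("trayUR",w1,(340,47),.016),("BL",w1,(209,145),.016),("BR",w1,(275,180),.016),
 ("A",w2,(188,54),.036),("B",w2,(324,48),.036),("foll",w2,(476,34),.052),("pist",w2,(456,184),.08),("spent",w2,(337,176),.016),("wide",w2,(191,186),.036)]:
    print(n,back(c,u,z)[:2].round(4))
```

```text
mouth [0.5886 0.1458]
cup [0.5064 0.1892]
trayUR [0.6064 0.0813]
BL [0.4892 0.2535]
BR [0.4431 0.1672]
A [ 0.5705 -0.1177]
B [ 0.5757 -0.2455]
foll [ 0.5832 -0.38  ]
pist [ 0.454 -0.365]
spent [ 0.4562 -0.2607]
wide [ 0.4473 -0.1092]
```

```bash
cat >> h.py <<'E'
D=down(-np.pi/2); TUBE=np.array([.5886,.1458])
def say(t):
    o=robot.observe(); print(t,"t",round(o["time"],1),"w",round(o["width"],3),"F",o["ft_force"].round(1),"g",round(o["grip_force"],1),"p",o["eef_pos"].round(4))
def pick(xy,z,sq=40):
    robot.open_gripper(); robot.goto([*xy,z+.10],D); robot.line_to([*xy,z],max_speed=.08); say("at")
    robot.close(sq); say("closed"); robot.line_to([*xy,.2]); say("up")
def tube(z):
    robot.goto([*TUBE,.2],D); robot.line_to([*TUBE,z],max_speed=.06); say("in mouth")
E
python3 - <<'E'
from h import *
pick([.5705,-.1165],.018)
robot.goto([*TUBE,.2],D); robot.dwell(.2); shot("w3"); say("over")
E
```

```text
at t 8.5 w 1.004 F [-0.2  0.5  0. ] g 0.0 p [ 0.5709 -0.1166  0.0185]
closed t 9.1 w 0.354 F [-0.6  1.1  5. ] g 39.4 p [ 0.5706 -0.1166  0.0184]
up t 10.4 w 0.359 F [ 0.4 -0.2 -1.1] g 39.6 p [ 0.5699 -0.1162  0.1991]
over t 11.7 w 0.357 F [-0.3  0.2 -1.2] g 39.6 p [0.5889 0.144  0.2003]
```

View pics/w3.png

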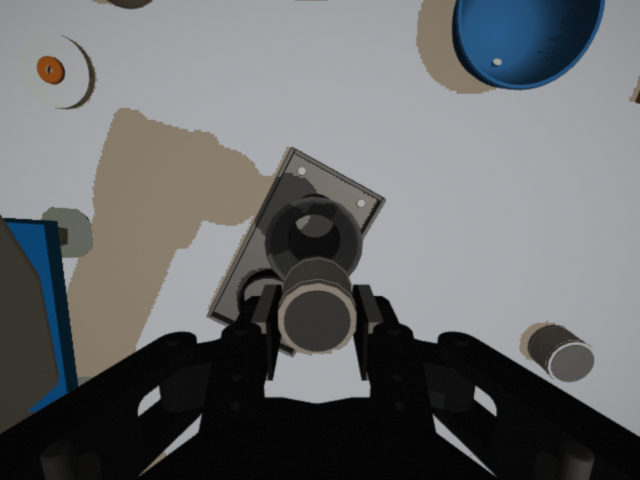

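Run:
```python
from h import *
w=pickle.load(open("pics/w3.pkl","rb"))
print(back(w,(317.5,320),.218),back(w,(314,240),.106))
tube(.108); robot.open_gripper(); say("rel"); robot.line_to([*TUBE,.2]); robot.dwell(.2); shot("w4"); say("")
```

```text
[0.58930959 0.14367014 0.218     ] [0.592358   0.14576317 0.106     ]
in mouth t 13.6 w 0.352 F [-1.1  0.2 -0.7] g 39.6 p [0.5889 0.1458 0.1084]
rel t 14.2 w 1.0 F [ 0.8 -0.3  0.2] g 0.0 p [0.5886 0.1458 0.108 ]
 t 15.2 w 0.998 F [-0.4 -0.6 -0.3] g 0.0 p [0.5882 0.1457 0.1991]
```

View pics/w4.png

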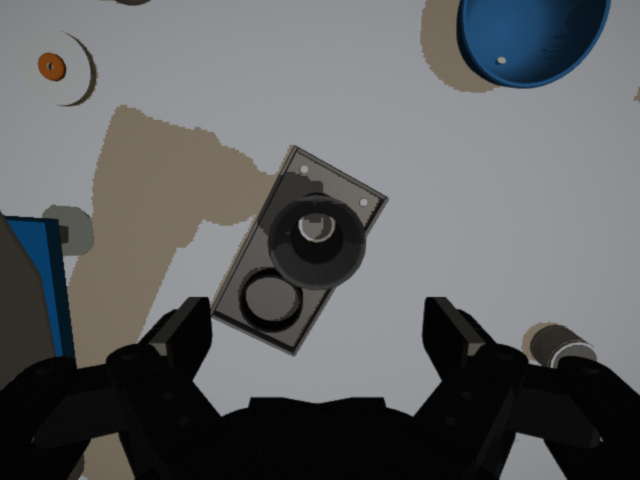

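Run:
```python
from h import *
w=pickle.load(open("pics/w4.pkl","rb"))
print(back(w,(317.5,241),.106),"disc if at .042:",back(w,(317,228),.042),"cup",back(w,(270.5,299),.026))
pick([.575,-.2445],.018); tube(.108); robot.open_gripper(); say("rel"); robot.line_to([*TUBE,.2]); robot.dwell(.2); shot("w5"); say("")
```

```text
[0.59081247 0.14559212 0.106     ] disc if at .042: [0.58547775 0.14584153 0.042     ] cup [0.51146912 0.19082745 0.026     ]
at t 18.3 w 1.001 F [ 0.5 -0.7  0.3] g 0.0 p [ 0.5754 -0.2447  0.0186]
closed t 18.9 w 0.359 F [ 0.7 -0.3  3.7] g 39.6 p [ 0.5752 -0.2447  0.0184]
up t 20.2 w 0.358 F [ 0.8  0.4 -0.7] g 39.6 p [ 0.5745 -0.244   0.199 ]
in mouth t 23.4 w 0.357 F [-0.5 -0.1 -1.3] g 39.6 p [0.5889 0.1458 0.1084]
rel t 24.0 w 0.999 F [-0.1  0.2 -0.1] g 0.0 p [0.5886 0.1458 0.108 ]
 t 25.0 w 0.998 F [-0.   0.2 -0.2] g 0.0 p [0.5882 0.1457 0.1991]
```

View pics/w5.png

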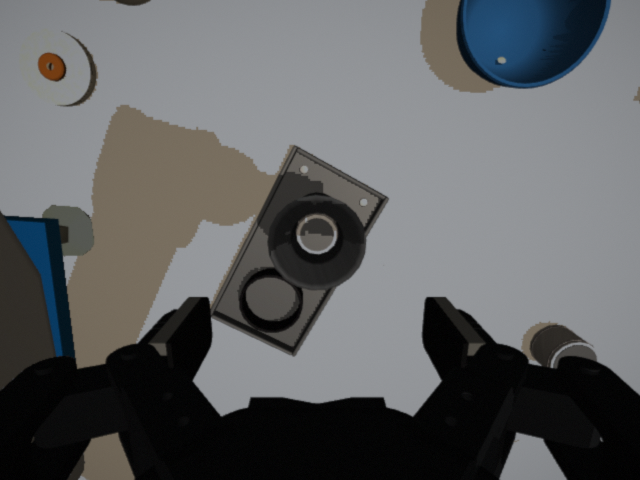

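Run:
```python
from h import *
pick([.5845,-.380],.036); robot.dwell(.2)
tube(.116); robot.open_gripper(); say("rel"); robot.line_to([*TUBE,.22]); robot.dwell(.2); shot("w6"); say("")
```

```text
at t 28.5 w 0.997 F [ 0.1  0.3 -0.7] g 0.0 p [ 0.5848 -0.3803  0.0367]
closed t 29.1 w 0.211 F [-0.4 -0.2  0.4] g 39.0 p [ 0.5846 -0.3802  0.0361]
up t 30.4 w 0.216 F [ 0.6  0.1 -1.6] g 39.1 p [ 0.5841 -0.3794  0.1988]
in mouth t 34.0 w 0.216 F [-0.6  0.2 -0.1] g 39.1 p [0.5889 0.1458 0.1164]
rel t 34.7 w 1.002 F [-1.  -0.   0.5] g 0.0 p [0.5886 0.1458 0.116 ]
 t 35.8 w 0.998 F [-0.1 -0.2  0.3] g 0.0 p [0.5882 0.1457 0.2191]
```

View pics/w6.png

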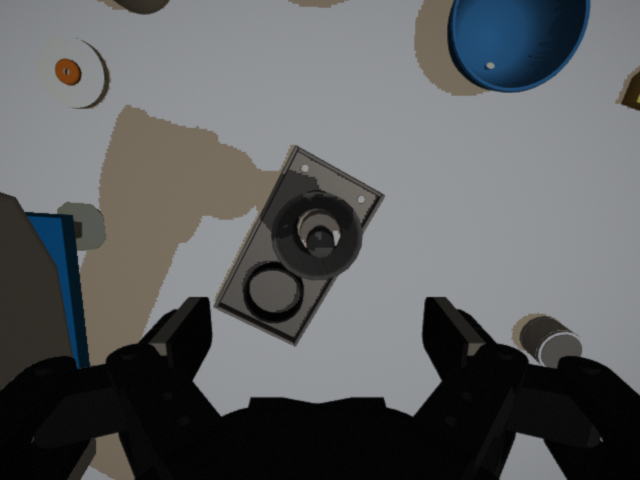

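Run:
```python
from h import *
w=pickle.load(open("pics/w6.pkl","rb")); print("knob exp",proj(w,[*TUBE,.130]),proj(w,[.59,.1458,.130]))
pick([.456,-.365],.045)
Q=down(np.radians(-118)); C=[.508,.190]
robot.goto([.46,-.05,.24],D); robot.goto([*C,.2],Q); robot.line_to([*C,.054],max_speed=.06); say("cup")
robot.dwell(.2); robot.open_gripper(); say("rel"); robot.line_to([*C,.2]); robot.goto([.44,.05,.3],D); robot.dwell(.2); shot("w7"); say("")
cv2.imwrite("pics/s7.png",cv2.resize(eyes.get_image("scene")[100:240,140:340,::-1],(800,560),interpolation=cv2.INTER_CUBIC))
```

```text
knob exp [317.19910752 245.76692201] [317.19917365 243.78481345]
at t 39.3 w 0.999 F [ 0.5  0.5 -0.7] g 0.0 p [ 0.4563 -0.3653  0.0455]
closed t 39.9 w 0.368 F [-0.2 -0.2  2.9] g 39.4 p [ 0.4561 -0.3651  0.0453]
up t 41.0 w 0.363 F [-0.5  0.2 -1.9] g 39.8 p [ 0.4556 -0.3643  0.199 ]
cup t 45.8 w 0.366 F [ 0.7 -1.1 -2.2] g 39.8 p [0.5081 0.19   0.0542]
rel t 46.6 w 1.005 F [-0.8 -0.2  0.2] g 0.0 p [0.508 0.19  0.054]
 t 48.7 w 1.002 F [-0.  -0.4  0.2] g 0.0 p [0.4401 0.0509 0.2992]
```

View pics/w7.png

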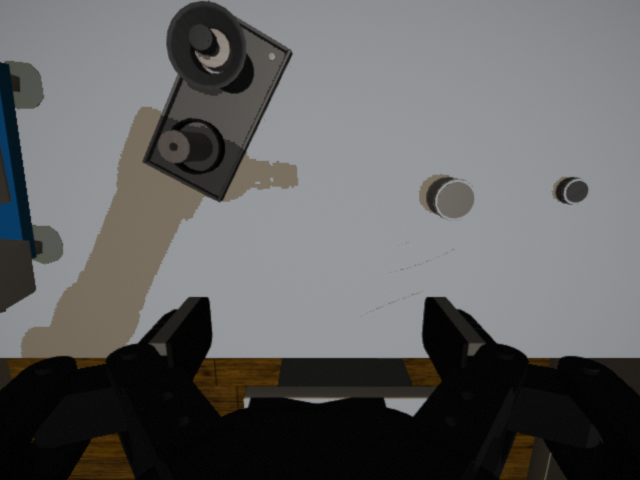

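View pics/s7.png

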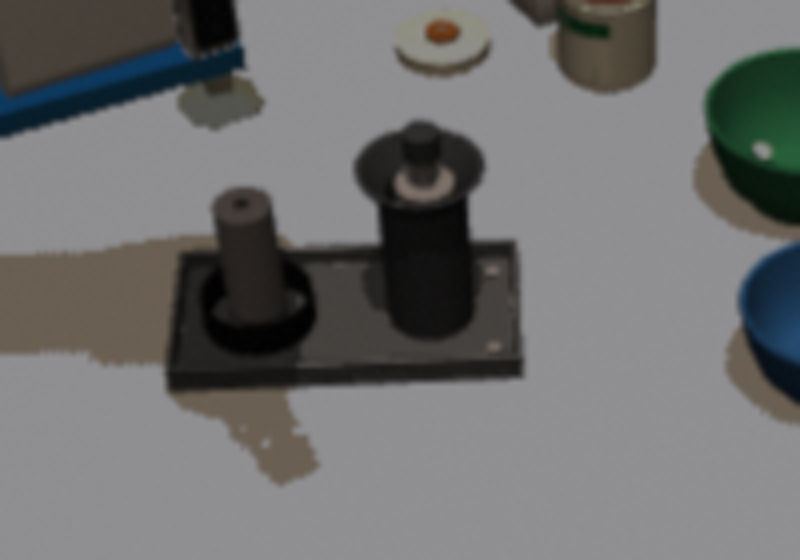

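Run:
```python
from h import *
w=pickle.load(open("pics/w7.pkl","rb"))
print("piston top",back(w,(174,147),.086),"knob",back(w,(203,39),.130),"mouth",back(w,(206.5,45.5),.106))
t=[back(w,u,.016)[:2] for u in((145,161),(291,52),(221,201))]; print(t,(t[0]+t[1])/2, "exp base",proj(w,[.5053,.1898,.026]))
robot.dwell(.5); robot.finish_job(); say("done")
```

```text
piston top [0.50534306 0.18995887 0.086     ] knob [0.58771494 0.14139123 0.13      ] mouth [0.58907466 0.14570036 0.106     ]
[array([0.48938623, 0.25279061]), array([0.60529228, 0.07940374]), array([0.44237433, 0.16690543])] [0.54733926 0.16609717] exp base [194.6650135  147.03967249]
the job is handed in; nothing more can be done
the job is handed in; nothing more can be done
```

The job is done and handed in at about 49 s: the last pictures show both cartridges and the follower, knob up, in the tube and the piston upright in the cup. I never handled the wide cartridge, the spent one or the cast. The hand-in returned no verdict.

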